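# Free a snug sample cell from its conditioning block and hold it clear

### The job

The closed steel sample cell with the black cap sits almost flush and tight in the white conditioning block: press the block's ejector pedal right down to its stop to start it upwards and let the pedal spring back. Then take the raised cell by its sides and rock it towards one side of the block and the other, several times, easing it up a little with each swing until it comes free; do not pull it straight out, for the light block would lift off the desk with it. Finish while still holding the cell upright and just clear above its bore, the block standing where it was and the spare cell and the two vials left alone.

Things in the scene. Friction and masses are not known exactly. Their poses are not given: they have to be found in the camera images.
- block: White conditioning block, loose on the desk, 1.4 kg: grey base plate 244 x 150 mm, on it a white housing 142 mm square with a flat metal deck 95 mm above the desk and a round bore in the middle. Origin on the bore axis at desk level; z up; -x points to the pedal in front (to the robot); +y and -y to the two sides, each with a round steel plunger screw and vent slots.
- bore (a point): Mouth of the bore: on its axis, level with the deck. Its seat lies 65 mm below (30 mm above the desk). The cell has 2.75 mm play to either side (block y) and 1 mm fore and aft (x). So with 47 mm of it in the bore it can lean about 0.1 rad to each side about a point half way down the part in the bore, more as it rises.
- plunger_l (a joint): Spring plunger in the +y wall (its twin is in the -y wall), 59 mm above the desk; outward travel in m, 0 when the cell is in. The two clamp the cell: a straight pull takes 16 to 24 N, more than the block weighs. While the cell is swung 0.05 to 0.09 rad to +y and -y they slip and hardly hold it, if it rises only 1 to 2 mm a swing. Free once the cell's underside is 32 mm above the seat.
- pedal (a joint): Hinge of the ejector pedal: 0 at rest (up), 0.42 rad at its stop (down); a spring brings it back. The push needed is about 10 to 20 N. The pivot, along the block's y, lies 52 mm in front of the bore axis and 31 mm above the desk. At the stop a toe under the cell has raised it 18 mm; the cell stays up when the pedal returns (it may sink about 0.1 mm a second).
- tread (a point): Centre of the upper face of the pedal's black rubber tread, 42 x 56 mm: at rest 147 mm in front of the bore axis (block -x) and 62 mm above the desk, the front edge 0.25 rad up; at the stop 21 mm above the desk and 5 mm farther forward.
- cell: The sample cell to be freed: plain closed steel cylinder, 50 mm in diameter, 70 mm tall, flat black cap on top, about 0.26 kg. Origin at the centre of its underside, z up along its axis. At first only 5 mm of it stands above the deck; after the pedal stroke about 22 mm, to be gripped from above across the block's y with the fingertips just above the deck.
- rim (a point): Centre of the cell's top face, 70 mm above its origin.
- spare_cell: Bystander: open grey steel cell, 50 mm in diameter, 70 mm tall, standing near the right edge; origin at its underside.
- vial_grey: Bystander: glass vial with grey powder and white cap, 25 mm in diameter, 62 mm tall, near the left edge; origin at its underside.
- vial_tan: Bystander: glass vial with tan powder and black cap, 25 mm in diameter, 62 mm tall, near the left edge; origin at its underside.
Not all that is in view belongs to the job. Leave any green or pink look-alike of the cell alone.

How it is judged (in metres and radians):
On the way, in this order (a step that is already met when the one before it is completed fails the run):
1. the pedal is pressed down to its stop (value of joint pedal above 0.39 rad), for 0.1 s.
2. the pedal is let up again and the cell stays standing raised in the bore (value of joint pedal below 0.1 rad and z of cell in the frame of block between 0.04 and 0.09 m), for 0.1 s.
3. the held cell leans at least 1.5 degrees towards the block's +y side while still in the bore (it does not matter which side was first) (contact force between the fingers and cell above 1 N and angle between the z axis of cell and the z axis of block, either way round above 0.026 rad and y of rim in the frame of block above 0.0005 m and z of cell in the frame of block below 0.092 m), for 0.03 s.
4. later it leans as far towards the -y side, still in the bore (contact force between the fingers and cell above 1 N and angle between the z axis of cell and the z axis of block, either way round above 0.026 rad and y of rim in the frame of block below -0.0005 m and z of cell in the frame of block below 0.092 m), for 0.03 s.
At the end, for the whole second after the job is handed in: The gripper holds the cell still and upright (within 10 degrees), its underside 3 to 60 mm above the deck and within 40 mm of the bore axis, touching nothing else; the pedal is up and the block stands flat on the desk within 40 mm of its place; spare cell and vials within 30 mm of theirs (z of cell in the frame of block between 0.098 and 0.155 m and horizontal distance between cell and block below 0.04 m and angle between cell's own z axis and vertical below 0.17 rad and linear speed of cell below 0.03 m/s and contact force between the fingers and cell above 1 N and contact force between cell and block below 0.1 N and value of joint pedal below 0.1 rad and height (world z) of block below 0.003 m and angle between block's own z axis and vertical below 0.03 rad and distance of block from where it was at the start of the episode below 0.04 m and distance of each of spare_cell, vial_grey, vial_tan from where it was at the start of the episode below 0.03 m); the arm keeps its last pose, push and grip.
It fails at once if the block is lifted off the desk (its middle 8 mm up) (height (world z) of block above 0.008 m).
It fails at once if the block is dragged more than 40 mm (distance of block from where it was at the start of the episode above 0.04 m).
It fails at once if the spare cell or a vial is moved more than 30 mm (distance of any of spare_cell, vial_grey, vial_tan from where it was at the start of the episode above 0.03 m).
It also fails if it takes over 72 s, if anything falls off the work surface, if the arm or the gripper's body presses on something with over 40 N, if the wrist force passes 120 N, or if a joint passes its speed limit or range.

### The arm

A 7-joint arm with a two-finger parallel gripper is mounted at the origin on a cart in front of the work surface, level with it; the furniture and walls round the work are solid. World frame = base frame: x ahead of the robot, y to its left, z up, the work surface at z = 0. Lengths are in mm, angles in degrees, forces in N, time in s.
With the tool pointing down it reaches from about 400 to 900 mm from the base axis. Payload 5.5 kg.
Tool frame: the origin (TCP) lies at the very end of the fingers, on their centre line; the grasp point (between the pads) lies 19 mm behind it; z points along the fingers, y is the line along which they close (so a half turn about z gives the same grasp; the last joint's range is limited). The gripper opens to 85 mm and grips with 20 to 120 N. Pads are 22 mm wide; open, the fingers measure 114 mm over their backs; the gripper's body (76 mm by 85 mm) begins 54 mm behind the grasp point. The pads swing forward as they close: fully open they stand 13 mm farther back than shut.
Start: joints at [-52.3, 28.699, -24.465, 88.831, 12.651, 65.22, -12.049], TCP at [249.969, 600.013, 231.31] pointing down, gripper open.
Joint ranges: [-164.97, 164.97], [-17.58, 116.51], [-87.97, 89.64], [11.32, 138.91], [-80.73, 260.73], [10.89, 115.49], [-147.41, 147.41]. Speed limits (degrees/s): [147.25, 147.25, 180, 180, 180, 180, 180].

### API

Orientations are given as [roll, pitch, yaw] about the fixed x, y, z axes, in that order (R = Rz(yaw) Ry(pitch) Rx(roll)).
In Python, from station import robot gives the robot as it stands. The module is installed in compiled form; this text tells all that it offers.
- The arm moves only by the shell command python3 -m handwheel 'ROWS'. ROWS is JSON, a list of rows, each a list of 7 numbers: the opening, from 0 (shut) to 1 (fully open), then the shift along the world's x, y, z in mm, then the turn, a rotation vector about the world's x, y, z in units of 5 degrees (1.0 is 5 degrees). In form: [[gripper, tx, ty, tz, ax, ay, az], ...]. A call has 1 to 8 rows; each row shifts and turns the commanded pose from where the row before left it; what a row does not reach is not made up. A row lasts 1/8 s, in which the tool goes at most 62.5 mm and 10.7 degrees, less where a joint would pass 70% of its speed; a pose out of reach is approached as far as the arm can. A call with a gripper value outside its range is refused whole. The fingers move at their own pace and stop on an object; the grip force is fixed at half the most. Time passes only in rows, so rows that do not move let the fingers close. It gives the time, the measured TCP pose, the force, the opening and the grip force at its end, in the units of the state.
- robot.sense(): the state, without advancing time (a new reading comes with each control period).
- robot.capture(name): name is "scene" or "top" or "wrist"; returns the picture (480x640x3 uint8, blue, green, red); there is no depth.
- robot.get_calibration(name): a dict with "fx", "fy", "cx", "cy" (pixels), "distortion" ([k1, k2, p1, p2, k3] as OpenCV has them; the pictures are not rectified), "R" (3x3) and "t" (3): a world point X has camera coordinates R X + t; the wrist camera has in their place "mount" (4x4, takes a point from camera to tool coordinates, whose origin is the TCP and whose axes are the flange's). Camera axes: x right, y down, z forward; pixel columns grow to the right and rows downward; lengths in mm; the calibration is good to about 2 mm. A picture is of the moment at which its call begins: read the wrist's pose just before it. get_calibration takes no time and is no camera call.
- robot.hand_in(): hands the job in; it is judged then, once.
The state is a dict: "clock": time; "joints": joint angles; "joint_velocities": joint speeds; "effort": joint torques, N m; "tcp_pos": TCP position; "orientation": TCP orientation; "ft_force": force on the tool from outside, world axes, zero at the start; "ft_torque": the same for the moment, N m; "width": opening from 0.0 (shut) to 1.0 (fully open); "finger_force": force on a finger pad.
Only numpy, scipy, OpenCV 4.12 (cv2) and the standard library are available. Lean on these libraries where they do the work, as an engineer would, in place of code of your own. Each camera call takes 0.05 s, during which the arm holds its last target. There are 200 camera calls.

## Working session

There is one attempt and no reset: what is moved stays moved. The work goes in short steps, Python scripts to look and compute and a shell command to move; the robot and the scene stay as the last step left them, time stands still between calls to the robot, and variables do not carry over. Pictures are saved under pics/ and viewed, at most 10 in all, crops included, and the job is handed in when it is done.

```bash
mkdir -p pics
python3 - <<'E'
from station import robot
import cv2,numpy as np
for n in("scene","top"):
    im=robot.capture(n); cv2.imwrite(f"pics/{n}0.png",im)
    c=robot.get_calibration(n); print(n,c)
print(robot.sense())
E
```

```text
scene {'fx': 467.6089950664649, 'fy': 467.6089950664649, 'cx': 319.1402134316133, 'cy': 233.51097316477927, 'distortion': array([-0.02266317,  0.        ,  0.        ,  0.        ,  0.        ]), 'R': array([[-0.7736214 , -0.63362023,  0.00594329],
       [-0.40292326,  0.48466866, -0.7763692 ],
       [ 0.48904271, -0.60301052, -0.63025038]]), 't': array([442.30815401, 301.82849686, 667.43811316])}
top {'fx': 460.93665965028606, 'fy': 460.93665965028606, 'cx': 324.98232215260157, 'cy': 233.69965144880226, 'distortion': array([-0.04552514,  0.        ,  0.        ,  0.        ,  0.        ]), 'R': array([[ 0.01411899, -0.9996387 ,  0.0228721 ],
       [-0.99210375, -0.01685619, -0.124282  ],
       [ 0.12462263, -0.02093676, -0.99198329]]), 't': array([ -42.20263762,  572.21553637, 1010.96398142])}
{'clock': 0.1, 'joints': array([-52.29877179,  28.74910052, -24.4537043 ,  88.88605181,
        12.65162034,  65.21786589, -12.04849366]), 'joint_velocities': array([-0.01385254, -0.12150891, -0.07793544, -0.06787784,  0.02241256,
        0.00018954, -0.05156158]), 'effort': array([-1.10796772e-02, -5.70807731e+01, -5.83872467e+00, -2.81749159e+01,
        1.03289809e-02,  5.52876096e-03,  2.56395498e-05]), 'tcp_pos': array([249.81622264, 599.40632348, 230.35075364]), 'orientation': array([-1.79900337e+02, -3.13974152e-03,  1.57382501e+02]), 'ft_force': array([ 1.23244945, -0.99884989, -0.01613197]), 'ft_torque': array([ 0.00804115, -0.03331918,  0.04713343]), 'finger_force': 0.0, 'width': 0.9999368485048564}
```

View pics/top0.png

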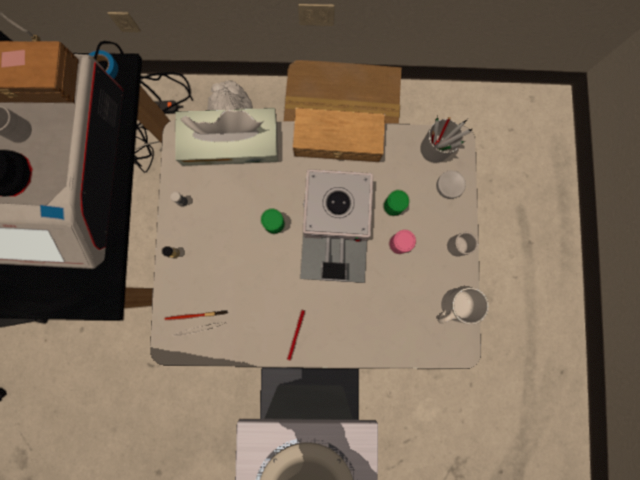

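View pics/scene0.png

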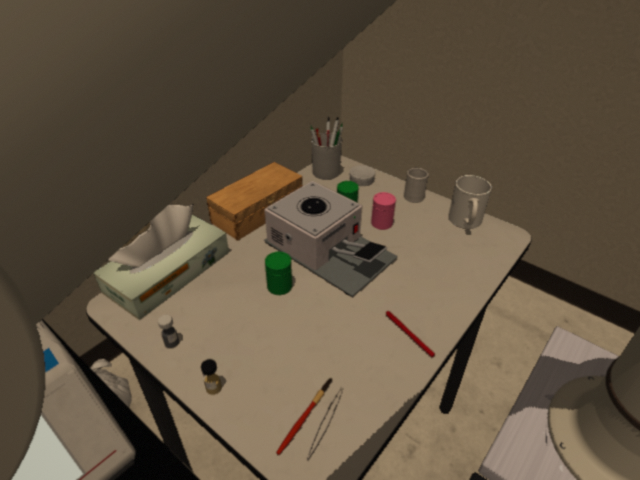

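The top view shows the white block with its black-capped cell at (338,203) and the black tread at (335,270). The look-alikes are green at (273,221) and (397,202), and pink at (404,241). The spare is the grey cell at (462,244) and the vials are at (180,200) and (170,252). Only the (338,203) cell has a black cap and sits in the block. I'll measure it and confirm in a crop.

```bash
cat > h.py <<'E'
from station import robot
import cv2,numpy as np
def cam(n):
    c=robot.get_calibration(n); K=np.array([[c['fx'],0,c['cx']],[0,c['fy'],c['cy']],[0,0,1]]); return K,np.array(c['distortion']),np.array(c['R']),np.array(c['t'])
def ray(n,p):
    K,d,R,t=cam(n); q=cv2.undistortPoints(np.array(p,float).reshape(-1,1,2),K,d).reshape(-1,2)
    return -R.T@t,(R.T@np.c_[q,np.ones(len(q))].T).T
def onz(n,p,z):
    o,d=ray(n,p); return o+d*((z-o[2])/d[:,2])[:,None]
def proj(n,X):
    K,d,R,t=cam(n); return cv2.projectPoints(np.array(X,float).reshape(-1,3),cv2.Rodrigues(R)[0],t,K,d)[0].reshape(-1,2)
E
python3 - <<'E'
from h import *
im=cv2.imread("pics/top0.png"); hsv=cv2.cvtColor(im,cv2.COLOR_BGR2HSV)
x0,y0,x1,y1=295,165,380,288
print(im[203,300:378:2].tolist()[:40])
g=im.max(2)
dark=np.zeros_like(g); dark[y0:y1,x0:x1]=(g[y0:y1,x0:x1]<45)*255
for c in cv2.findContours(dark,cv2.RETR_EXTERNAL,cv2.CHAIN_APPROX_NONE)[0]:
    if cv2.contourArea(c)>60:
        r=cv2.minAreaRect(c); print("dark",r,cv2.contourArea(c)); print(onz("top",[r[0]],100)[0],onz("top",[r[0]],62)[0])
cv2.imwrite("pics/crop.png",cv2.resize(im[y0-5:y1+5,x0-5:x1+5],None,fx=5,fy=5,interpolation=cv2.INTER_CUBIC)[:600])
im=cv2.imread("pics/scene0.png")
cv2.imwrite("pics/crops.png",cv2.resize(im[175:300,255:405],None,fx=4.5,fy=4.5,interpolation=cv2.INTER_CUBIC))
E
```

```text
[[125, 146, 165], [119, 137, 153], [127, 137, 153], [135, 147, 169], [136, 145, 160], [137, 146, 160], [137, 147, 161], [137, 148, 161], [136, 147, 161], [138, 148, 161], [136, 147, 160], [118, 125, 138], [130, 139, 152], [72, 76, 84], [23, 21, 25], [25, 25, 27], [50, 53, 58], [37, 36, 41], [25, 23, 27], [26, 25, 28], [28, 26, 28], [38, 39, 43], [67, 71, 76], [31, 30, 32], [23, 23, 25], [74, 79, 87], [127, 136, 149], [114, 122, 134], [135, 145, 158], [134, 144, 158], [133, 143, 157], [134, 144, 158], [134, 143, 157], [134, 143, 157], [134, 144, 159], [142, 155, 176], [80, 90, 103], [78, 90, 102], [121, 141, 159]]
dark ((333.67767333984375, 270.0126647949219), (21.730350494384766, 15.460610389709473), 4.085616588592529) 290.5
[487.77925732 -51.41962423 100.        ] [489.55173209 -52.98040515  62.        ]
dark ((337.5, 202.5), (21.0, 21.0), 90.0) 354.0
[632.91407766 -57.94261069 100.        ] [640.34343289 -59.75763629  62.        ]
```

View pics/crop.png

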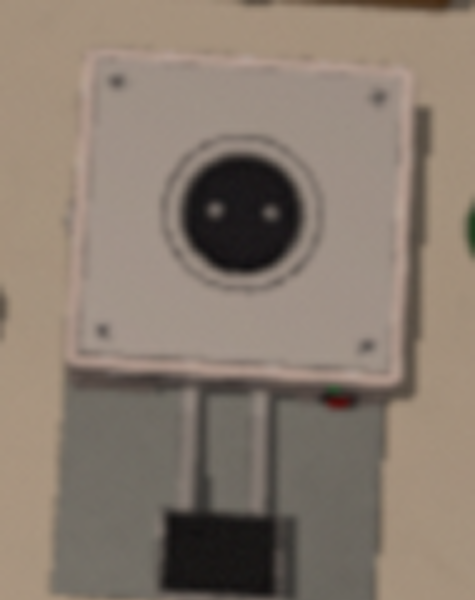

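The crop confirms it: black cap at crop (242,213), inside the metal deck with four corner screws at (117,81), (377,97), (366,346) and (102,331), and the tread at (219,552).

Run:
```python
from h import *
f=lambda p:np.array(p,float)/5+[290-.4,160-.4]
s=onz("top",f([(117,81),(377,97),(366,346),(102,331)]),95)
print(s.round(1)); e1=(s[0]+s[1]-s[2]-s[3])/2; e2=(s[0]+s[3]-s[1]-s[2])/2
print("len",np.linalg.norm(e1),np.linalg.norm(e2),"yaw",np.degrees(np.arctan2(e1[1],e1[0])),np.degrees(np.arctan2(e2[1],e2[0]))-90,"c",s.mean(0))
c=onz("top",f([(90,55),(412,72),(398,385),(70,365)]),95);e1=(c[0]+c[1]-c[2]-c[3])/2
print("deck",np.linalg.norm(e1),np.degrees(np.arctan2(e1[1],e1[0])),c.mean(0))
print("cap",onz("top",f([(242,213)]),100))
t=onz("top",f([(219,552)]),62);print("tread",t)
# across two views: scene cap & tread
g=cv2.imread("pics/scene0.png").max(2)
d=np.zeros_like(g); d[185:275,290:395]=(g[185:275,290:395]<45)*255
for k in cv2.findContours(d,cv2.RETR_EXTERNAL,cv2.CHAIN_APPROX_NONE)[0]:
    if cv2.contourArea(k)>60:
        r=cv2.minAreaRect(k);print(r,onz("scene",[r[0]],100),onz("scene",[r[0]],62))
```

```text
[[ 6.920e+02 -4.200e+00  9.500e+01]
 [ 6.872e+02 -1.177e+02  9.500e+01]
 [ 5.774e+02 -1.133e+02  9.500e+01]
 [ 5.820e+02  3.000e-01  9.500e+01]]
len 110.01432904123477 113.66004241288445 yaw -2.330621853010448 -2.3681357721502394 c [634.64583191 -58.69274077  95.        ]
deck 137.3142611576299 -2.4800262772627226 [632.4730845  -59.63255981  95.        ]
cap [[633.59092191 -59.0128189  100.        ]]
tread [[489.57031585 -52.37013981  62.        ]]
((360.2231140136719, 265.984619140625), (45.37447738647461, 15.587075233459473), 3.1798300743103027) [[454.95990082  31.45765102 100.        ]] [[476.80776196  -3.28335642  62.        ]]
((369.09759521484375, 250.12197875976562), (13.430944442749023, 26.861888885498047), 51.34019470214844) [[466.89183824 -12.8033557  100.        ]] [[489.56057339 -50.58935981  62.        ]]
((313.5, 205.5), (15.0, 23.0), 90.0) [[631.74595212 -54.31777478 100.        ]] [[665.75605219 -94.95982031  62.        ]]
```

```bash
python3 -m handwheel '[[0,20,-54,0,0,0,0.5],[0,20,-54,0,0,0,0.5],[0,20,-54,0,0,0,0.5],[0,20,-54,0,0,0,0.5],[0,20,-54,0,0,0,0.5],[0,20,-54,0,0,0,0.5],[0,20,-54,0,0,0,0.5],[0,20,-54,0,0,0,0.55]]'
```

```text
clock: 1.1
tcp_pos: [410.2, 166.1, 231.3]
orientation: [180.0, 0.0, 177.7]
ft_force: [1.5, -1.3, -0.9]
width: -0.001
finger_force: 0.0
```

```bash
python3 -m handwheel '[[0,17,-50,0,0,0,0],[0,17,-50,0,0,0,0],[0,17,-50,-20,0,0,0],[0,17,-50,-40,0,0,0],[0,8,-18,-50,0,0,0],[0,0,0,-20,0,0,0],[0,0,0,0,0,0,0]]'
python3 - <<'E'
from h import *
cv2.imwrite("pics/s1.png",cv2.resize(robot.capture("scene")[150:330,230:450],None,fx=3,fy=3))
E
```

```text
clock: 1.98
tcp_pos: [483.0, -47.3, 101.7]
orientation: [180.0, -0.3, 177.6]
ft_force: [-0.6, 0.6, 0.3]
width: 0.003
finger_force: 0.0
```

View pics/s1.png

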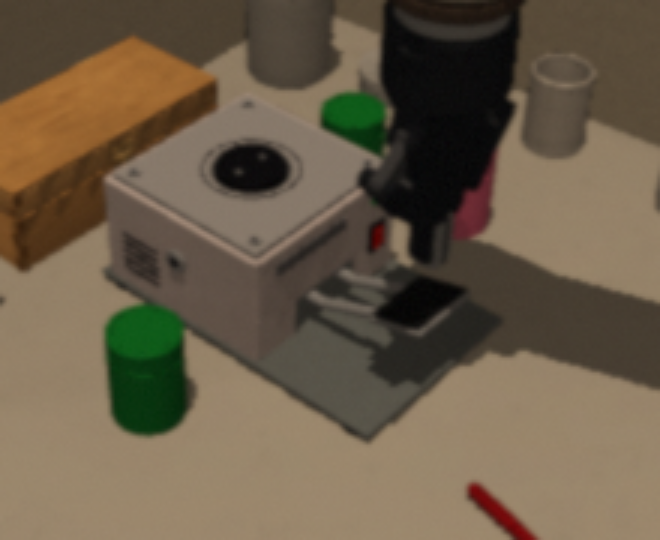

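The shut fingertips are right above the black tread (crop (428,255) over (423,303)), so I press next.

```bash
python3 -m handwheel '[[0,3,-4,-20,0,0,0],[0,0,0,-15,0,0,0],[0,0,0,-8,0,0,0],[0,-1,0,-8,0,0,0],[0,-1,0,-8,0,0,0],[0,-1,0,-8,0,0,0],[0,-1,0,-7,0,0,0],[0,0,0,0,0,0,0]]'
```

```text
clock: 3.02
tcp_pos: [484.3, -50.6, 30.1]
orientation: [180.0, 0.0, 177.7]
ft_force: [-1.2, 0.7, 3.3]
width: -0.001
finger_force: 1.2
```

```bash
python3 -m handwheel '[[0,0,0,-4,0,0,0],[0,0,0,-4,0,0,0],[0,0,0,0,0,0,0]]'
python3 - <<'E'
from h import *
print(robot.sense()['ft_force'])
cv2.imwrite("pics/s2.png",cv2.resize(robot.capture("scene")[150:330,230:450],None,fx=3,fy=3))
E
```

```text
clock: 3.4
tcp_pos: [484.8, -50.7, 23.0]
orientation: [180.0, 0.1, 177.7]
ft_force: [-3.7, 1.0, 14.8]
width: -0.002
finger_force: 7.8
[-3.72390058  0.95847049 14.83131606]
```

View pics/s2.png

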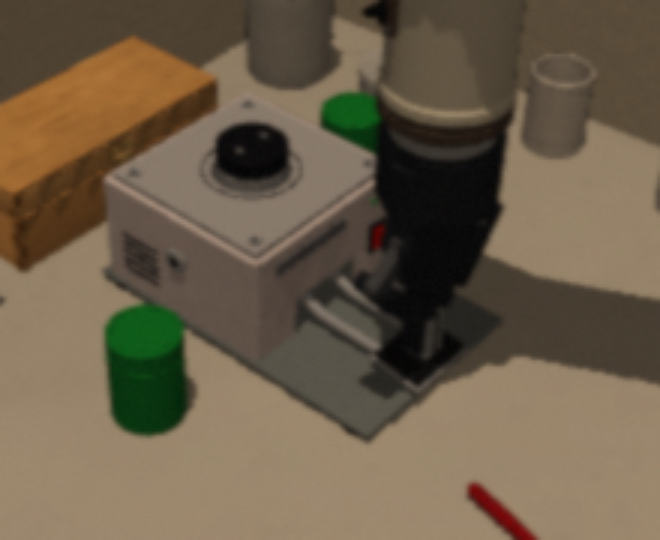

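The pedal is nearly down and the cell has risen (cap at crop (252,150)). I'll push on to the stop until the force climbs.

```bash
python3 -m handwheel '[[0,0,0,-2,0,0,0],[0,0,0,-2,0,0,0],[0,0,0,0,0,0,0]]'
```

```text
clock: 3.82
tcp_pos: [485.0, -50.7, 20.2]
orientation: [180.0, 0.1, 177.7]
ft_force: [-8.6, 2.4, 30.6]
width: -0.0
finger_force: 15.5
```

```bash
python3 -m handwheel '[[0,0,0,-2,0,0,0],[0,0,0,0,0,0,0]]'
```

```text
clock: 4.08
tcp_pos: [485.2, -50.7, 19.3]
orientation: [-180.0, 0.1, 177.7]
ft_force: [-12.7, 1.6, 44.5]
width: 0.001
finger_force: 23.0
```

At the stop: the force jumped while z held. I'll release it and go above the bore with the gripper open.

```bash
python3 -m handwheel '[[0,0,0,10,0,0,0],[0,0,0,15,0,0,0],[0,0,0,20,0,0,0],[0,0,0,30,0,0,0],[0.6,0,0,50,0,0,0],[1,30,0,40,0,0,0],[1,40,-2,0,0,0,0],[1,0,0,0,0,0,0]]'
python3 - <<'E'
from h import *
im=robot.capture("top"); g=im.max(2); cv2.imwrite("pics/top1.png",im)
cv2.imwrite("pics/t1.png",cv2.resize(im[155:295,285:390],None,fx=4,fy=4))
s=robot.sense(); w=robot.capture("wrist"); cv2.imwrite("pics/w1.png",w); print(s['tcp_pos'],s['orientation'],robot.get_calibration("wrist"))
E
```

```text
clock: 5.08
tcp_pos: [556.7, -53.3, 181.5]
orientation: [180.0, 0.2, 177.6]
ft_force: [-0.2, 0.1, -0.5]
width: 0.849
finger_force: 0.0
[554.42093232 -53.23032545 180.51867041] [ 1.79998973e+02 -7.89887531e-03  1.77629795e+02] {'fx': 344.822453016422, 'fy': 344.822453016422, 'cx': 320.0301385442371, 'cy': 248.62083302165547, 'distortion': array([-0.06273917,  0.        ,  0.        ,  0.        ,  0.        ]), 'mount': array([[ 4.34939402e-04, -9.50466200e-01, -3.10827627e-01,
         7.94273389e+01],
       [ 9.99999842e-01,  3.02530587e-04,  4.74199279e-04,
        -1.20340597e-01],
       [-3.56675522e-04, -3.10827784e-01,  9.50466181e-01,
        -1.42780843e+02],
       [ 0.00000000e+00,  0.00000000e+00,  0.00000000e+00,
         1.00000000e+00]])}
```

View pics/w1.png

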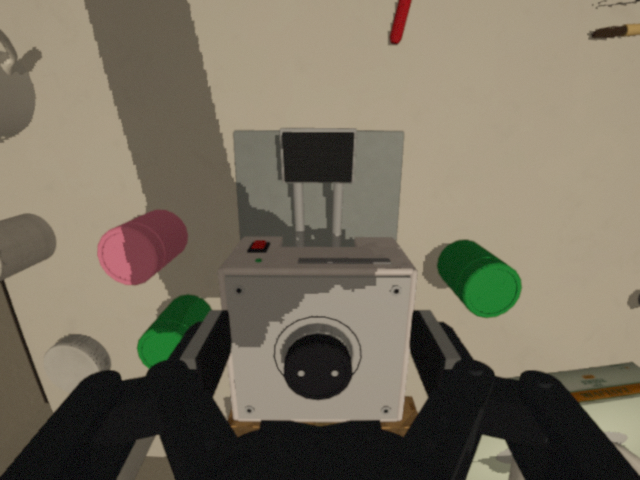

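The wrist view shows the pedal up again and the cell raised, with its cap centre near (318,366). The deck screws are at (239,291), (396,291), (386,409) and (249,409).

```bash
cat >> h.py <<'E'
from scipy.spatial.transform import Rotation as Ro
def wz(p,pos,ori,z):
    c=robot.get_calibration("wrist");K=np.array([[c['fx'],0,c['cx']],[0,c['fy'],c['cy']],[0,0,1]]);M=np.array(c['mount'])
    q=cv2.undistortPoints(np.array(p,float).reshape(-1,1,2),K,np.array(c['distortion'])).reshape(-1,2)
    R=Ro.from_euler('xyz',ori,degrees=True).as_matrix(); o=R@M[:3,3]+pos; d=(R@M[:3,:3]@np.c_[q,np.ones(len(q))].T).T
    return o+d*((z-o[2])/d[:,2])[:,None]
E
python3 - <<'E'
from h import *
pos=np.array([554.4,-53.2,180.5]);ori=[180,0,177.63]
s=wz([(239,291),(396,291),(386,409),(249,409)],pos,ori,95)
e=(s[2]+s[3]-s[0]-s[1])/2
print(s.round(1),s.mean(0),np.linalg.norm(e),np.degrees(np.arctan2(e[1],e[0])))
g=cv2.imread("pics/w1.png").max(2);d=np.zeros_like(g);d[325:405,270:365]=(g[325:405,270:365]<45)*255
k=max(cv2.findContours(d,cv2.RETR_EXTERNAL,cv2.CHAIN_APPROX_NONE)[0],key=cv2.contourArea)
(b,r)=cv2.minEnclosingCircle(k);x,y,w,h=cv2.boundingRect(k);print(b,r,(x,y,w,h))
E=np.array([[x,380],[x+w-1,380]]);print("cap", wz([(x+w/2,366),(x,366),(x+w,366)],pos,ori,117).round(1), wz([b],pos,ori,117))
t=cv2.imread("pics/top1.png").max(2)
for z in (117,):
  p=proj("wrist",[0,0,0]) if 0 else None
E
```

```text
[[ 579.7 -113.4   95. ]
 [ 584.4    1.    95. ]
 [ 693.1   -3.6   95. ]
 [ 688.5 -118.3   95. ]] [636.41632933 -58.55489333  95.        ] 108.8802853667859 -2.490532908164778
(317.38079833984375, 366.5144348144531) 34.44257736206055 (284, 334, 68, 65)
cap [[630.5 -57.8 117. ]
 [629.6 -82.1 117. ]
 [631.6 -33.5 117. ]] [[630.92955769 -58.24114893 117.        ]]
```

```bash
python3 -m handwheel '[[1,40,-2.5,0,0,0,0],[1,38.6,-2.6,0,0,0,0],[1,0,0,-30,0,0,0],[1,0,0,-30,0,0,0],[1,0,0,-16,0,0,0],[1,0,0,-5,0,0,0],[1,0,0,0,0,0,0],[1,0,0,0,0,0,0]]'
```

```text
clock: 6.18
tcp_pos: [633.5, -58.3, 100.9]
orientation: [-180.0, 0.1, 177.6]
ft_force: [0.3, 0.3, 0.9]
width: 0.999
finger_force: 0.0
```

```bash
python3 -m handwheel '[[1,0,0,-3.5,0,0,0],[0.7,0,0,0,0,0,0],[0.5,0,0,0,0,0,0],[0.5,0,0,0,0,0,0],[0.5,0,0,0,0,0,0],[0.5,0,0,0,0,0,0]]'
python3 - <<'E'
from h import *
cv2.imwrite("pics/s3.png",cv2.resize(robot.capture("scene")[130:290,230:430],None,fx=4,fy=3.75))
E
```

```text
clock: 6.92
tcp_pos: [632.2, -58.3, 95.1]
orientation: [180.0, -0.1, 177.6]
ft_force: [2.7, -0.5, -10.3]
width: 0.563
finger_force: 64.2
```

View pics/s3.png

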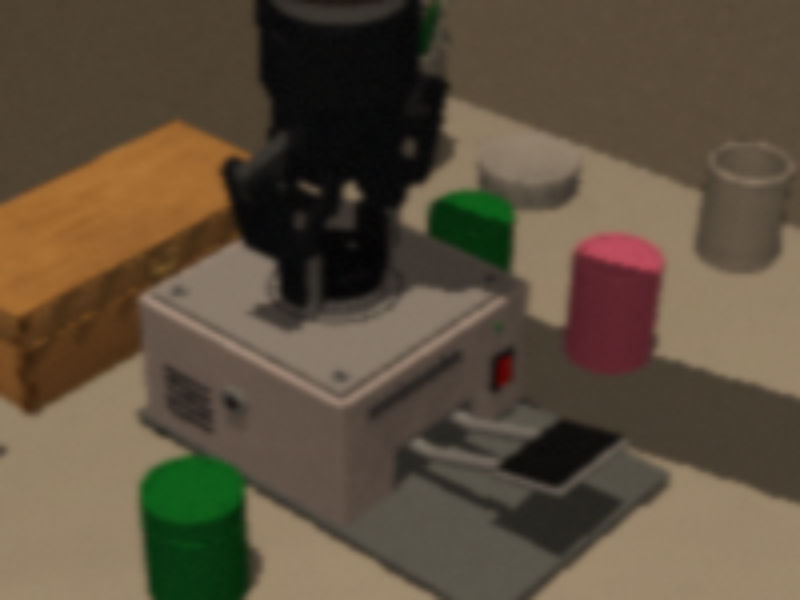

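The cell is gripped at the deck (opening 0.56, 64 N), with the pedal up. Closing left 10 N of upward pull, so I'll ease that off and then make the first swing to +y.

```bash
python3 -m handwheel '[[0.5,0,0,-1.5,0,0,0],[0.5,0,0.6,0,-0.27,0,0],[0.5,0,0.6,0,-0.27,0,0],[0.5,0,0.6,0.2,-0.26,0,0],[0.5,0,0,0,0,0,0]]'; python3 -c "
from h import *
s=robot.sense();print(s['ft_force'],s['ft_torque'])"
```

```text
clock: 7.6
tcp_pos: [632.5, -55.9, 94.8]
orientation: [-175.9, 0.2, 177.7]
ft_force: [-0.1, -0.6, -3.2]
width: 0.56
finger_force: 64.6
[-0.09703871 -0.59039085 -3.16720246] [ 0.26719235  0.00791602 -0.02481596]
```

Leaning 4° to +y with little force. Now I'll swing across and back, easing it up.

```bash
python3 -m handwheel '[[0.5,0,-0.9,0.3,0.4,0,0],[0.5,0,-0.9,0.4,0.4,0,0],[0.5,0,-0.9,0.4,0.4,0,0],[0.5,0,-0.9,0.3,0.4,0,0],[0.5,0,0,0,0,0,0]]'; python3 -c "
from h import *
s=robot.sense();print(s['ft_force'],s['ft_torque'])"
```

```text
clock: 8.22
tcp_pos: [632.9, -60.8, 96.7]
orientation: [176.0, -0.1, 177.6]
ft_force: [-0.4, 0.5, 1.4]
width: 0.56
finger_force: 65.1
[-0.41199609  0.49952075  1.43568982] [ 0.19917939  0.28396671 -0.00134207]
```

```bash
python3 -m handwheel '[[0.5,0,0.9,0.3,-0.4,0,0],[0.5,0,1,0.4,-0.4,0,0],[0.5,0,1,0.4,-0.4,0,0],[0.5,0,0.9,0.4,-0.4,0,0],[0.5,0,-0.9,0.3,0.4,0,0],[0.5,0,-1,0.4,0.4,0,0],[0.5,0,-1,0.4,0.4,0,0],[0.5,0,-0.9,0.4,0.4,0,0]]'; python3 -c "
from h import *
s=robot.sense();print(s['ft_force'],s['ft_torque'])"
```

```text
clock: 9.22
tcp_pos: [633.2, -59.6, 99.5]
orientation: [176.0, -0.1, 177.7]
ft_force: [1.1, -0.1, 0.5]
width: 0.563
finger_force: 65.3
[ 1.06018685 -0.13996149  0.50856645] [-0.29108072 -0.09726122  0.05104989]
```

```bash
python3 -m handwheel '[[0.5,0,0.9,0.3,-0.4,0,0],[0.5,0,1,0.4,-0.4,0,0],[0.5,0,1,0.4,-0.4,0,0],[0.5,0,1,0.4,-0.4,0,0],[0.5,0,-0.9,0.3,0.4,0,0],[0.5,0,-1,0.4,0.4,0,0],[0.5,0,-1,0.4,0.4,0,0],[0.5,0,-1,0.4,0.4,0,0]]'
python3 - <<'E'
from h import *
s=robot.sense();print(s['ft_force'],s['ft_torque'])
cv2.imwrite("pics/s4.png",cv2.resize(robot.capture("scene")[130:290,230:430],None,fx=4,fy=3.75))
E
```

```text
clock: 10.22
tcp_pos: [633.2, -60.0, 102.4]
orientation: [176.0, -0.1, 177.7]
ft_force: [0.3, -1.1, -0.9]
width: 0.563
finger_force: 65.2
[ 0.2532863  -1.08355183 -0.85999988] [-0.73872556 -0.03395295  0.033967  ]
```

View pics/s4.png

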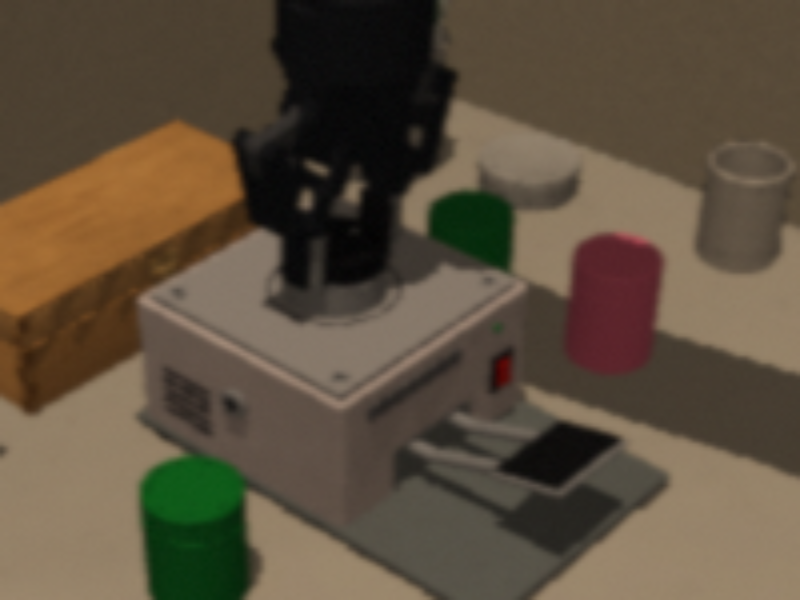

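The steel body shows at crop (340,300), so the cell is rising. The block has not moved and forces are about 1 N. I'll carry on.

```bash
python3 -m handwheel '[[0.5,0,0.9,0.3,-0.4,0,0],[0.5,0,1,0.4,-0.4,0,0],[0.5,0,1,0.4,-0.4,0,0],[0.5,0,1,0.4,-0.4,0,0],[0.5,0,-1,0.3,0.4,0,0],[0.5,0,-1.1,0.4,0.4,0,0],[0.5,0,-1.1,0.4,0.4,0,0],[0.5,0,-1,0.4,0.4,0,0]]'; python3 -m handwheel '[[0.5,0,1,0.3,-0.4,0,0],[0.5,0,1.1,0.4,-0.4,0,0],[0.5,0,1.1,0.4,-0.4,0,0],[0.5,0,1,0.4,-0.4,0,0],[0.5,0,-1,0.3,0.4,0,0],[0.5,0,-1.1,0.4,0.4,0,0],[0.5,0,-1.1,0.4,0.4,0,0],[0.5,0,-1,0.4,0.4,0,0]]'; python3 -c "
from h import *
s=robot.sense();print(s['ft_force'],s['ft_torque'])"
```

```text
clock: 11.28
tcp_pos: [633.4, -59.6, 105.7]
orientation: [176.0, -0.1, 177.7]
ft_force: [-0.1, 1.2, 1.6]
width: 0.564
finger_force: 65.9
clock: 12.28
tcp_pos: [633.8, -59.4, 109.6]
orientation: [176.0, -0.0, 177.7]
ft_force: [-0.6, 1.2, 0.3]
width: 0.565
finger_force: 66.2
[-0.57447379  1.23554158  0.26733421] [ 0.20593764 -0.10394485  0.05870414]
```

```bash
python3 -m handwheel '[[0.5,0,1,0.3,-0.4,0,0],[0.5,0,1.1,0.4,-0.4,0,0],[0.5,0,1.1,0.4,-0.4,0,0],[0.5,0,1,0.4,-0.4,0,0],[0.5,0,-1,0.3,0.4,0,0],[0.5,0,-1.1,0.4,0.4,0,0],[0.5,0,-1.1,0.4,0.4,0,0],[0.5,0,-1,0.4,0.4,0,0]]'; python3 -c "
from h import *
s=robot.sense();print(s['ft_force'],s['ft_torque'])"
```

```text
clock: 13.28
tcp_pos: [632.5, -59.9, 111.1]
orientation: [176.0, -0.2, 177.7]
ft_force: [-0.7, 0.0, -2.1]
width: 0.564
finger_force: 66.3
[-0.71193346  0.03060935 -2.09146442] [-0.12260132  0.00473569 -0.03401877]
```

```bash
python3 -m handwheel '[[0.5,0,1,0.3,-0.4,0,0],[0.5,0,1.1,0.4,-0.4,0,0],[0.5,0,1.1,0.4,-0.4,0,0],[0.5,0,1,0.4,-0.4,0,0],[0.5,0,-1,0.3,0.4,0,0],[0.5,0,-1,0.4,0.4,0,0],[0.5,0,0,0.5,0,0,0],[0.5,0,0,0.5,0,0,0]]'; python3 -c "
from h import *
s=robot.sense();print(s['ft_force'],s['ft_torque'])"
```

```text
clock: 14.28
tcp_pos: [632.5, -57.6, 114.3]
orientation: [-180.0, -0.0, 177.7]
ft_force: [-0.6, 0.2, -2.1]
width: 0.561
finger_force: 66.4
[-0.55350111  0.24868251 -2.13164223] [ 0.03554179 -0.02082172 -0.05997182]
```

```bash
python3 -m handwheel '[[0.5,0,0,1,0,0,0],[0.5,0,0,1,0,0,0],[0.5,0,0,1,0,0,0],[0.5,0,0,1,0,0,0]]'
```

```text
clock: 14.78
tcp_pos: [632.6, -58.1, 118.5]
orientation: [-180.0, 0.0, 177.6]
ft_force: [-0.3, 0.5, -2.1]
width: 0.562
finger_force: 66.4
```

Force equals the cell's weight, so it is free. I'll lift it clear.

```bash
python3 -m handwheel '[[0.5,0,0,4,0,0,0],[0.5,0,0,5,0,0,0],[0.5,0,0,6,0,0,0],[0.5,0,0,6,0,0,0],[0.5,0,0,6,0,0,0],[0.5,0,0,6,0,0,0],[0.5,0,0,6,0,0,0],[0.5,0,0,3,0,0,0]]'; python3 -m handwheel '[[0.5,0,0,3,0,0,0],[0.5,0,0,0,0,0,0],[0.5,0,0,0,0,0,0],[0.5,0,0,0,0,0,0]]';python3 - <<'E'
from h import *
cv2.imwrite("pics/s5.png",cv2.resize(robot.capture("scene")[110:290,210:450],None,fx=3.3,fy=3.3))
E
```

```text
clock: 15.78
tcp_pos: [632.8, -58.2, 160.9]
orientation: [-180.0, 0.0, 177.6]
ft_force: [0.8, -0.6, -2.9]
width: 0.564
finger_force: 66.4
clock: 16.27
tcp_pos: [632.4, -58.1, 163.1]
orientation: [180.0, -0.0, 177.6]
ft_force: [-0.3, 0.4, -2.1]
width: 0.562
finger_force: 66.4
```

View pics/s5.png

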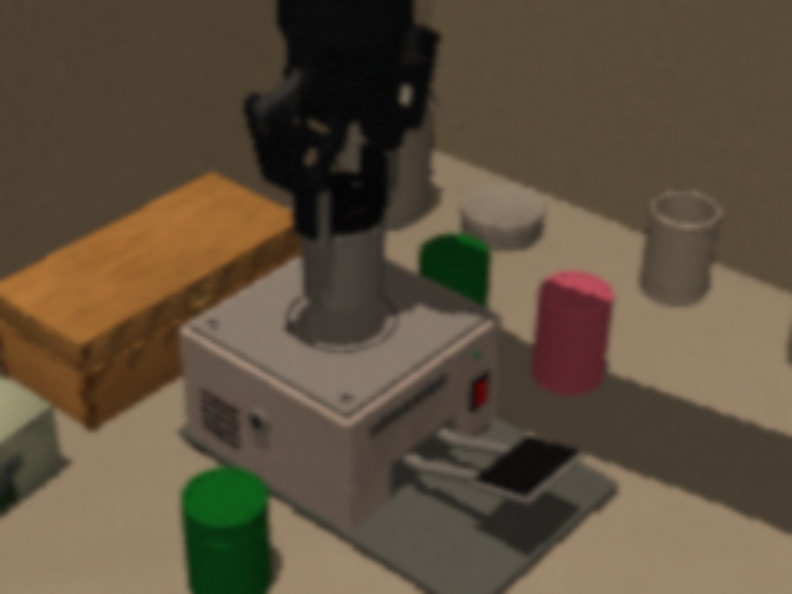

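The cell hangs above the bore; its lower edge is at crop (345,345). I'll check the clearance numerically against projected positions.

Run:
```python
from h import *
a=np.linspace(0,6.283,60)
for z in (95,98,101,105,110,116,130,165,170,175,180,186):
    p=proj("scene",np.c_[632.5+25*np.cos(a),-58.1+25*np.sin(a),0*a+z]); print(z,((p.max(0)-[210,110])*3.3).round(),((p.min(0)-[210,110])*3.3).round())
```

```text
95 [385. 343.] [304. 295.]
98 [385. 339.] [304. 291.]
101 [385. 335.] [304. 287.]
105 [385. 329.] [304. 282.]
110 [385. 323.] [304. 276.]
116 [386. 314.] [303. 268.]
130 [386. 295.] [303. 249.]
165 [387. 245.] [302. 200.]
170 [387. 238.] [302. 192.]
175 [387. 230.] [302. 185.]
180 [387. 223.] [302. 178.]
186 [388. 214.] [301. 169.]
```

The lower edge reads ambiguous: it could be the dark bore mouth. I'll raise 18 mm more, which stays in the window either way, and compare.

```bash
python3 -m handwheel '[[0.5,0,0,4,0,0,0],[0.5,0,0,5,0,0,0],[0.5,0,0,5,0,0,0],[0.5,0,0,4,0,0,0],[0.5,0,0,0,0,0,0],[0.5,0,0,0,0,0,0],[0.5,0,0,0,0,0,0]]';python3 - <<'E'
from h import *
im=robot.capture("scene")
c=cv2.resize(im[150:230,280:350],None,fx=7,fy=7,interpolation=cv2.INTER_CUBIC)
cv2.imwrite("pics/s6.png",cv2.convertScaleAbs(c,alpha=2))
a=np.linspace(0,6.283,60)
for z in (95,105,112,118,124,130,134,140):
    p=proj("scene",np.c_[632.5+25*np.cos(a),-58.1+25*np.sin(a),0*a+z]); print(z,((p.max(0)-[280,150])*7).round())
E
```

```text
clock: 17.2
tcp_pos: [632.4, -58.1, 181.1]
orientation: [180.0, -0.0, 177.6]
ft_force: [-0.3, -0.5, -2.2]
width: 0.562
finger_force: 66.4
95 [327. 447.]
105 [327. 419.]
112 [328. 399.]
118 [328. 381.]
124 [328. 364.]
130 [329. 346.]
134 [329. 334.]
140 [329. 316.]
```

View pics/s6.png

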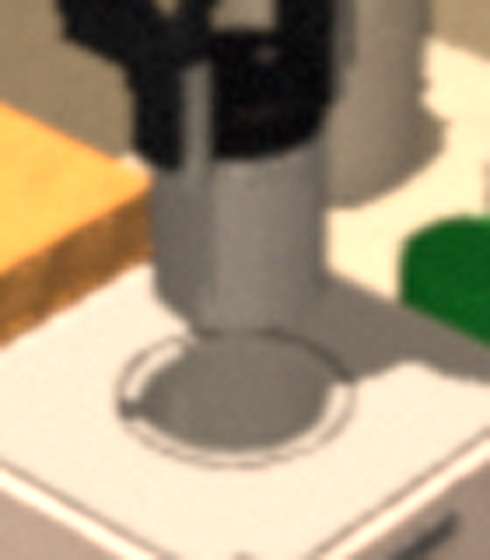

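The cell's underside is at crop (240,333), which puts it about 134 mm up: 39 mm above the deck and inside the 98–155 mm window. The open bore is visible below it, and the pedal was up with the block in place. I'm handing in.

```bash
python3 -c "
from station import robot
print(robot.hand_in())"
```

```text
the job is handed in; nothing more can be done
None
```

I pressed the pedal to its stop, rocked the cell free of the block and handed the job in at about 17 s, with the cell held upright about 39 mm above its bore and the block not visibly moved; the hand-in returned no verdict.

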